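Shut and lock the mate tray

ROBOT

A 6-joint arm with a two-finger parallel gripper is mounted at the origin on the work surface. World frame = base frame: x ahead of the robot, y to its left, z up, the work surface at z = 0. Lengths are in m, angles in rad, forces in N, time in s.
With the tool pointing down it reaches from about 0.3 to 0.775 m from the base axis. Payload 14.6 kg.
Tool frame: the origin (TCP) lies on the mounting face of the last link; the fingertips stand 199 mm ahead of it and the grasp point (between the pads) lies 180 mm ahead of it; z points along the fingers, y is the direction in which the jaws open and shut (so a half turn about z gives the same grasp; the last joint's range is limited). The gripper opens to 94 mm and grips with 3 to 60 N. Pads are 16 mm wide; open, the fingers measure 119 mm over their backs; the gripper's body (75 mm by 177 mm) begins 78 mm behind the grasp point.
Start: joints at [1.221, 0.3, 1.521, -0, 1.321, -0.067], TCP at [0.153, 0.528, 0.405] pointing down, gripper open.
Joint ranges: [-3.03, 3.03], [-0.79, 2.21], [0.23, 2.52], [-1.04, 4.18], [0, 3.07], [-2.55, 2.55]. Speed limits (rad/s): [2.22, 2.22, 2.57, 3.14, 3.14, 3.14].

INTERFACE

Orientations are given as [roll, pitch, yaw] about the fixed x, y, z axes, in that order (R = Rz(yaw) Ry(pitch) Rx(roll)).
In Python, from station import sensors, vision, job gives the robot as it stands. The module is installed in compiled form; this text tells all that it offers.
- The arm moves only by the tool arm_command, never from a script. Its argument "plan" is one flat list of numbers, 5 for each row, row after row: the closure, from -1 (fully open) to 1 (shut), so that 0 is half open, then the shift along the world's x, y, z scaled (see below), then the turn about the world's z scaled (see below). A call has 1 to 20 rows; each row is the pose to reach, as a shift and turn from the pose commanded when the call began; what a row does not reach only later rows make up. The controller multiplies each number of a shift by 400 mm and each number of a turn by 120 degrees. A row lasts 1/10 s, in which the tool goes at most 50 mm and 8.59 degrees, less where a joint would pass 70% of its speed; a pose out of reach is approached as far as the arm can. A call with a number of a shift or a turn outside -1 to 1 is refused whole. A call with a gripper value outside its range is refused whole. The fingers move at their own pace and stop on an object; "newtons" is the grip in N (left out, the last holds). Time passes only in rows, so rows that repeat a pose let the fingers close. It gives the time, the measured TCP pose, the force and the opening at its end, in the units of the state.
- sensors.get_obs(): the state, without advancing time (a new reading comes with each control period).
- vision.camera(name): name is "scene" or "top"; returns the picture (384x512x3 uint8, blue, green, red); there is no depth.
- vision.camera_params(name): a dict with "intrinsics" (3x3 intrinsics, pixels), "k1" (the pictures are not rectified: a ray, as slopes to the right and down, at radius r is drawn at 1 + k1 r^2 times it, then the intrinsics apply), "rvec" (rotation vector, rad) and "tvec" (3), from world to camera coordinates, as OpenCV has them. Camera axes: x right, y down, z forward; pixel columns grow to the right and rows downward; lengths in m; the calibration is good to about 2 mm. A picture is of the moment at which its call begins. camera_params takes no time and is no camera call.
- job.hand_in(): hands the job in, once; it reports no verdict.
Trained networks look in the newest picture that a camera, given by its name, has taken for a name from the list of things; names that differ only in an ending like _2 or _b are one class to them, and where a whole thing is asked for, a point or a joint stands for the part that bears it (a point fixed in the world has none). Each returns a list of dicts, best first, with "confidence" (0 to 1); they miss things now and then, are a little off and sometimes report something else, mostly with a low value. They report only what shows in the picture. A call takes as long as a camera call.
- vision.search_frame(name, camera): "at" ([row, column] in pixels, amid what is visible of it).
- vision.silhouettes(name, camera): "mask" (384x512 bool, what is visible of it) and "at" ([row, column] in pixels, amid what is visible of it).
- vision.pinpoint(name, camera): "at" ([row, column] in pixels: a listed point, or the origin of a listed thing).
The state is a dict: "time_s": time; "qpos": joint angles; "joint_vel": joint speeds; "tau": joint torques, N m; "ee_pos": TCP position; "eef_rot": TCP orientation; "force": force on the tool from outside, world axes, zero at the start; "moment": the same for the moment, N m; "grip_width": finger opening in m.
Only numpy, scipy, OpenCV 4.12 (cv2) and the standard library are available. Lean on these libraries where they do the work, as an engineer would, in place of code of your own. Each camera call takes 0.05 s, during which the arm holds its last target.

TASK

Shut the mate tray for the night: push the tray fully home under the shelf, then press the round lock button all the way down, then the square lock button all the way down, and last press the raised ribbed half of the safety rocker until the rocker has tipped over as far as it goes. Do it in that order by pushing with the fingers only; nothing has to be picked up, and the cup, canister, coaster, bombilla and tin on the shelf must stay where they are.

Things in the scene. Friction and masses are not known exactly. Their poses are not given: they have to be found in the camera images.
- shelf: fixed white shelf, 300 mm deep (its x), 500 mm wide (its y), top face 110 mm above the table; origin at table height under its centre, x axis pointing away from the robot, z up. Front edge at x = -150 mm. Near it three small grey fittings stand in a row 145 mm apart: round lock, square lock and rocker, in any order. Bystanders stand behind and between them.
- tray (a joint): how far the pull-out tray stands open, m: 0 is home (its front panel against the shelf's front edge), it opens towards the robot (the shelf's -x) up to 0.09. Slides with about 2 N of friction and stays where it is left; starts 35 to 60 mm open.
- tray_front (a point): middle of the top edge of the tray's white front panel, on its outer face (the face towards the robot). The panel is 400 mm wide, 14 mm thick and reaches from 25 to 125 mm above the table, so it stands 15 mm above the shelf top. Axes as the shelf's: push the outer face along +x. Moves with the tray.
- round_lock (a joint): travel of the round lock button, m: 0 is up, 0.010 fully down. Friction about 3 N, no spring: it stays where it is left and meets a hard stop when fully down.
- round_lock_top (a point): centre of the top face of the round aluminium button, 32 mm across, in a round grey collar 56 mm across and 20 mm high. z up; the top is 14 mm above the collar (144 mm above the table) when up, 4 mm above it when fully down. Moves with the button.
- square_lock (a joint): travel of the square lock button, m: 0 is up, 0.010 fully down. Friction about 3 N, no spring: it stays where it is left and meets a hard stop when fully down.
- square_lock_top (a point): centre of the top face of the square aluminium button, 30 by 30 mm, in a square grey collar of 52 mm and 20 mm high. z up; heights as for the round button. Moves with the button.
- rocker (a joint): angle of the aluminium safety rocker, rad: about -0.2 at the start (ribbed half raised), +0.2 when tipped right over (ribbed half down, plain half raised). Needs about 3 N at the ribbed half's press point; stays where it is left, hard stop at the end.
- rocker_press (a point): point to press on top of the rocker's ribbed half (four small ribs), 24 mm from the hinge line along the rocker's +x, which points away from the robot within 35 degrees. The rocker is a shallow V plate 72 mm long (x), 32 mm wide, in a grey block 80 by 44 mm, 22 mm high. The point starts about 148 mm above the table, sinks about 9 mm when tipped. Moves with the rocker.
- cup: bystander: glazed green mate cup, 78 mm across, 78 mm high, standing on the coaster, origin under its centre
- canister: bystander: closed aluminium canister, 96 mm across, 100 mm high with its knob, origin under its centre
- coaster: bystander: bamboo coaster under the cup, 86 mm across, 8 mm thick, origin under its centre
- bombilla: bystander: steel bombilla lying between two of the fittings, about 145 mm long along its x, 10 mm high, 20 mm wide at its filter end, origin under it near its middle
- tin: bystander: small steel tin between two of the fittings, 44 mm across, 42 mm high, origin under its centre

How it is judged:
By the outcome, as a careful person would: the job done as asked, in the order asked, and still so for the second after the job is handed in, with the robot touching nothing.
It also fails if it takes over 53 s, if anything falls off the work surface, if the arm or the gripper's body presses on something with over 40 N, if the wrist force passes 120 N, or if a joint passes its speed limit or range.

## Working session

There is one attempt and no reset: what is moved stays moved. The work goes in short steps, Python scripts to look and compute and a tool call to move; the robot and the scene stay as the last step left them, time stands still between calls to the robot, and variables do not carry over. Pictures are saved under pics/ and viewed, and the job is handed in when it is done.

Besides the shell and the picture viewer there is one more tool, called after "Call:" as name(argument=value, ...) on one line, values as JSON. arm_command: Moves the arm, as the interface text tells. Its arguments: {"type":"object","properties":{"plan":{"type":"array"},"newtons":{"type":"number"}},"required":["plan"]}

```bash
mkdir -p pics; cat > h.py <<'E'
import numpy as np, cv2
from station import sensors, vision, job
def cam(n):
    p=vision.camera_params(n); K=np.array(p["intrinsics"],float); R=cv2.Rodrigues(np.array(p["rvec"],float))[0]; t=np.array(p["tvec"],float).ravel()
    return K,p["k1"],R,t
def ray(n,rc):
    K,k1,R,t=cam(n); d=cv2.undistortPoints(np.array([[[rc[1],rc[0]]]],float),K,np.array([k1,0,0,0,0.]))[0,0]
    return -R.T@t, R.T@np.array([d[0],d[1],1])
def atz(n,rc,z):
    o,d=ray(n,rc); return o+d*(z-o[2])/d[2]
def proj(n,P):
    K,k1,R,t=cam(n); q=cv2.projectPoints(np.array([P],float),cv2.Rodrigues(R)[0],t,K,np.array([k1,0,0,0,0.]))[0].ravel()
    return q[::-1]
E
python3 - <<'E'
from h import *
for n in("top","scene"):
    cv2.imwrite(f"pics/a_{n}.png",vision.camera(n)); print(n,ray(n,(192,256)))
Z={"tray_front":.125,"round_lock_top":.144,"square_lock_top":.144,"rocker_press":.148}
for k,z in Z.items():
  for n in("top","scene"):
    for r in vision.pinpoint(k,n)[:2]: print(k,n,np.round(r["at"],1),round(r["confidence"],2),atz(n,r["at"],z).round(4))
o=sensors.get_obs();print(o)
E
```

```text
top (array([0.58025188, 0.0158598 , 0.95212858]), array([ 0.0645867 ,  0.0051262 , -0.99791342]))
scene (array([1.14943137, 0.10755565, 0.72405585]), array([-0.64408843, -0.13516391, -0.75311518]))
tray_front top [288.  272.5] 0.6 [ 0.4537 -0.0076  0.125 ]
tray_front top [209.9 264.5] 0.32 [0.5999 0.0048 0.125 ]
tray_front scene [124.7 274.1] 0.71 [ 0.4576 -0.0023  0.125 ]
tray_front scene [237.7 210. ] 0.25 [ 0.7462 -0.0506  0.125 ]
round_lock_top top [212.4 342.7] 0.48 [ 0.5921 -0.1389  0.144 ]
round_lock_top top [211.  302.5] 0.32 [ 0.5961 -0.0646  0.144 ]
round_lock_top scene [146.3 187.3] 0.55 [ 0.5725 -0.1416  0.144 ]
square_lock_top top [212.1 265.3] 0.52 [0.5954 0.0036 0.144 ]
square_lock_top scene [168.2 263.8] 0.81 [0.5968 0.0051 0.144 ]
rocker_press top [207.6 185.5] 0.94 [0.606  0.1495 0.148 ]
rocker_press scene [185.3 346.5] 0.59 [0.6095 0.1495 0.148 ]
{'time_s': 0.5, 'qpos': array([ 1.22143654e+00,  2.99932561e-01,  1.52102264e+00,  7.95085589e-06,
        1.32067966e+00, -6.65652991e-02]), 'joint_vel': array([-8.81139059e-04,  6.35175772e-05, -3.72766174e-04, -7.36654689e-04,
        2.94001644e-04, -1.52552822e-03]), 'tau': array([ 5.07511468e-04, -5.31352758e+01, -3.52742922e+01,  7.08469050e-02,
        2.14965641e-02, -4.70367672e-05]), 'ee_pos': array([0.15345406, 0.52815279, 0.40461813]), 'eef_rot': array([-3.14155105e+00, -1.04936604e-05,  2.85879620e+00]), 'force': array([-0.6291814 , -0.65043625,  0.08277616]), 'moment': array([-0.02961668,  0.07864742, -0.04675778]), 'grip_width': 0.09384039224393596}
```

View pics/a_top.png

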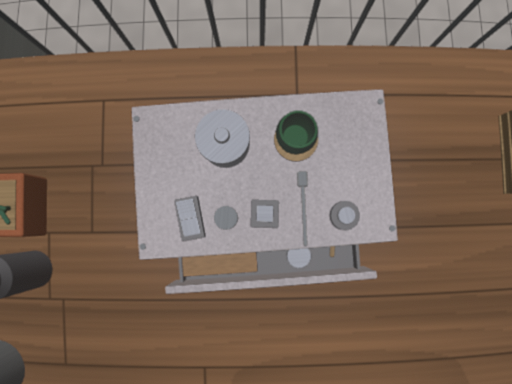

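View pics/a_scene.png

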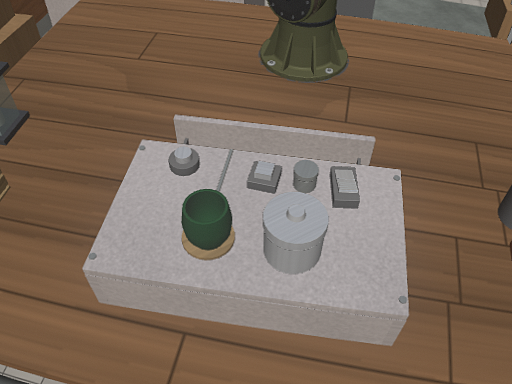

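Top view: round lock near (215,346), square near (213,265), rocker near (218,188) with the ribs on its far half. The tin is at (217,226), the bombilla lies along column 303, and the tray front edge runs from (290,167) to (275,376). I'll zoom in for precision.

```bash
python3 - <<'E'
from h import *
a=cv2.imread("pics/a_top.png")[165:305,150:410]; cv2.imwrite("pics/z_top.png",cv2.resize(a,None,fx=3,fy=3,interpolation=cv2.INTER_CUBIC))
b=cv2.imread("pics/a_scene.png")[100:230,120:400]; cv2.imwrite("pics/z_scene.png",cv2.resize(b,None,fx=2.8,fy=2.8,interpolation=cv2.INTER_CUBIC))
# shelf top corners (screws/corners) 
for rc in[(258,138),(241,396)]: print(atz("top",rc,.11).round(4))
for n in("top","scene"):
  vision.camera(n)
  for k,z in {"tin":0.11,"bombilla":.11,"rocker":.14,"cup":.11,"canister":.11}.items():
    for r in vision.pinpoint(k,n)[:1] if k!="rocker" else []: print(k,n,np.round(r["at"],1),round(r["confidence"],2),atz(n,r["at"],z).round(4))
  for k in("tray_front","round_lock_top","square_lock_top","rocker_press"):
    for r in vision.silhouettes(k,n)[:1]:
      m=r["mask"].astype(np.uint8); (c,s,ang)=cv2.minAreaRect(cv2.findNonZero(m)); print(k,n,np.round(c[::-1],1),np.round(s,1),round(ang,1),round(r["confidence"],2),atz(n,c[::-1],.144).round(4))
E
```

```text
[0.5116 0.2493 0.11  ]
[ 0.5352 -0.2484  0.11  ]
tin top [218.2 226.5] 0.61 [0.5857 0.0773 0.11  ]
bombilla top [212.3 302.6] 0.81 [ 0.5943 -0.0682  0.11  ]
cup top [139.  298.3] 0.75 [ 0.736  -0.0634  0.11  ]
canister top [142.1 222.8] 0.82 [0.7325 0.0827 0.11  ]
tray_front top [268.2 269.6] [ 36.4 209.8] 85.9 0.79 [ 0.4929 -0.0023  0.144 ]
round_lock_top top [215.  345.5] [16. 17.] 90.0 0.5 [ 0.5872 -0.1439  0.144 ]
square_lock_top top [268.1 269.5] [ 36.5 211.7] 85.8 0.24 [ 0.493  -0.0022  0.144 ]
rocker_press top [217.6 188.2] [37.5 18.7] 76.5 0.77 [0.5877 0.1454 0.144 ]
tin scene [182.  302.8] 0.67 [0.583  0.0743 0.11  ]
bombilla scene [178.  223.5] 0.62 [ 0.6041 -0.0669  0.11  ]
cup scene [239.1 208.7] 0.69 [ 0.7392 -0.0559  0.11  ]
canister scene [248.1 293.6] 0.73 [0.7274 0.0808 0.11  ]
tray_front scene [139.5 273.1] [201.9  30. ] 6.2 0.88 [0.521  0.0071 0.144 ]
round_lock_top scene [154.5 183. ] [17. 18.] 90.0 0.56 [ 0.5945 -0.1425  0.144 ]
square_lock_top scene [170.4 263.1] [18.4 17.7] 14.0 0.67 [0.6023 0.0051 0.144 ]
rocker_press scene [181.7 345.4] [21.5 17.8] 81.9 0.72 [0.5978 0.1472 0.144 ]
```

View pics/z_top.png

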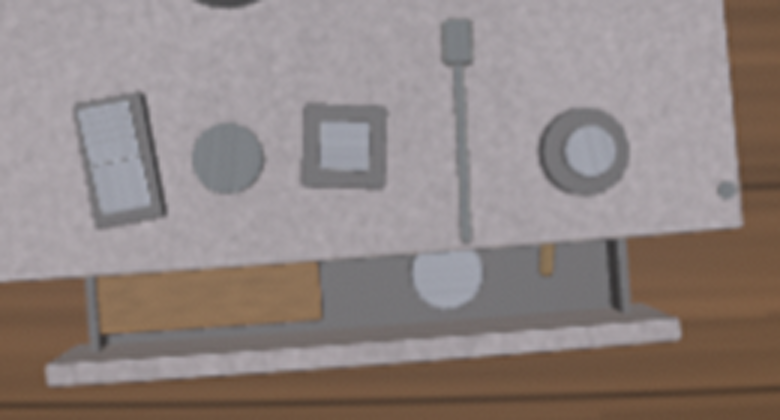

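View pics/z_scene.png

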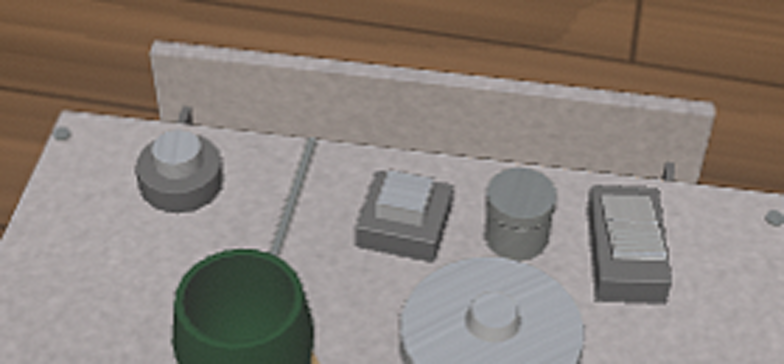

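```bash
python3 - <<'E'
from h import *
zt=lambda c,r:(165+(r+.5)/3-.5,150+(c+.5)/3-.5); zs=lambda c,r:(100+(r+.5)/2.8-.5,120+(c+.5)/2.8-.5)
print("panel outer", atz("top",zt(48,385),.115).round(4),atz("top",zt(48,366),.125).round(4),atz("top",zt(679,320),.125).round(4))
print("panel outer top edge, scene", atz("scene",zs(153,42),.125).round(4),atz("scene",zs(714,103),.125).round(4))
print("top outer low?", atz("top",zt(48,385),.125).round(4),atz("top",zt(680,338),.125).round(4))
def tri(a,b):
    o1,d1=ray("top",a);o2,d2=ray("scene",b); s=np.linalg.lstsq(np.c_[d1,-d2],o2-o1,rcond=None)[0]; return ((o1+d1*s[0]+o2+d2*s[1])/2).round(4)
for k,a,b in[("round",(592,151),(178,146)),("square",(344,146),(406,191))]: print(k,atz("top",zt(*a),.144).round(4),atz("scene",zs(*b),.144).round(4),tri(zt(*a),zs(*b)))
# rocker: block corners in the top view at z .132
c=[(74,104),(142,92),(165,215),(98,228)]
for p in c: print("rk",atz("top",zt(*p),.132).round(4))
print("hinge top",atz("top",zt(115,159),.138).round(4), "rib end mid",atz("top",zt(105,103),.15).round(4),"plain end",atz("top",zt(128,211),.135).round(4))
for p in [(604,197),(655,193),(665,257),(611,262)]: print("rk scene",atz("scene",zs(*p),.145).round(4))
E
```

```text
panel outer [0.445  0.1953 0.115 ] [0.4586 0.1929 0.125 ] [ 0.4799 -0.2036  0.125 ]
panel outer top edge, scene [ 0.4705 -0.2041  0.125 ] [0.4475 0.1949 0.125 ]
top outer low? [0.4466 0.1932 0.125 ] [ 0.4685 -0.204   0.125 ]
round [ 0.5872 -0.1467  0.144 ] [ 0.5878 -0.1443  0.144 ] [ 0.5869 -0.1458  0.143 ]
square [0.5932 0.0054 0.144 ] [0.5958 0.0064 0.144 ] [0.5932 0.0057 0.1412]
rk [0.6223 0.1731 0.132 ]
rk [0.629  0.1304 0.132 ]
rk [0.5525 0.1169 0.132 ]
rk [0.545  0.1588 0.132 ]
hinge top [0.5876 0.1467 0.138 ] rib end mid [0.6216 0.1506 0.15  ] plain end [0.5554 0.1395 0.135 ]
rk scene [0.575  0.1277 0.145 ]
rk scene [0.5645 0.1587 0.145 ]
rk scene [0.6167 0.1686 0.145 ]
rk scene [0.6277 0.1371 0.145 ]
```

Call:
arm_command(plan=[1,0.5,-1,0,0.1625,1,0.5,-1,0,0.1625,1,0.5,-1,0,0.1625,1,0.5,-1,0,0.1625,1,0.5,-1,0,0.1625,1,0.5,-1,0,0.1625,1,0.5,-1,0,0.1625,1,0.5,-1,0,0.1625,1,0.5,-1,0,0.1625,1,0.5,-1,0,0.1625,1,0.5,-1,0,0.1625,1,0.5,-1,0,0.1625], newtons=20)

```text
time_s: 2.6
ee_pos: [0.3531, 0.1289, 0.4047]
eef_rot: [3.141, -0.0, -3.083]
force: [0.2, -0.1, 1.4]
grip_width: 0.0019
```

Call:
arm_command(plan=[1,0.1675,-0.335,0,0,1,0.1675,-0.335,0,0,1,0.1675,-0.335,0,0,1,0.1675,-0.335,0,0,1,0.1675,-0.335,-0.264,0,1,0.1675,-0.335,-0.264,0,1,0.1675,-0.335,-0.264,0,1,0.1675,-0.335,-0.264,0])

```text
time_s: 3.4
ee_pos: [0.4206, -0.0046, 0.2994]
eef_rot: [3.141, -0.002, -3.082]
force: [0.2, -0.2, 0.4]
grip_width: 0.0003
```

```bash
python3 - <<'E'
from h import *
for n in("top","scene"):
    cv2.imwrite(f"pics/b_{n}.png",vision.camera(n))
o=sensors.get_obs();print(o["time_s"],o["ee_pos"],o["force"],o["grip_width"])
E
```

```text
3.5 [ 0.42107423 -0.00508698  0.3012151 ] [-0.02416622  0.63298782 -0.04837325] 0.0002686894088250682
```

View pics/b_scene.png

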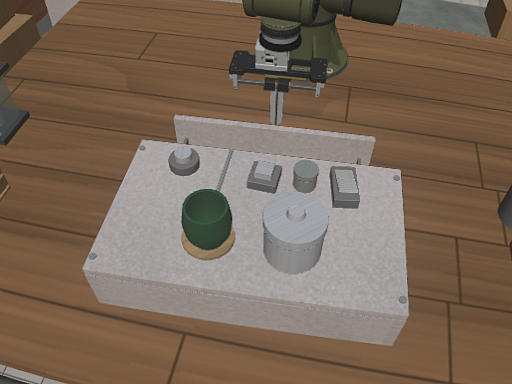

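The closed fingers stand just in front of the panel at about (115,276). Now I push slowly.

Call:
arm_command(plan=[1,0.03,0.002,0,0,1,0.06,0.0035,0,0,1,0.08,0.0045,0,0,1,0.1,0.006,0,0,1,0.12,0.007,0,0,1,0.14,0.008,0,0,1,0.16,0.009,0,0,1,0.17,0.01,0,0,1,0.175,0.01,0,0,1,0.18,0.0105,0,0])

```text
time_s: 4.5
ee_pos: [0.4925, -0.0017, 0.2989]
eef_rot: [-3.142, -0.0, -3.084]
force: [-1.9, -0.8, 0.8]
grip_width: 0.0003
```

Call:
arm_command(plan=[1,0.005,0,0,0,1,0.01,0.0005,0,0,1,0.015,0.001,0,0,1,0.02,0.001,0,0,1,0.02,0.001,0,0])

```text
time_s: 5.0
ee_pos: [0.5005, -0.0013, 0.2989]
eef_rot: [3.142, -0.001, -3.084]
force: [-4.2, -0.6, -0.6]
grip_width: 0.0009
```

Call:
arm_command(plan=[1,0.005,0,0,0,1,0.01,0.0005,0,0,1,0.01,0.0005,0,0])

```text
time_s: 5.3
ee_pos: [0.5026, -0.0012, 0.2989]
eef_rot: [3.141, -0.011, -3.084]
force: [-39.8, -3.3, 26.8]
grip_width: 0.0008
```

Call:
arm_command(plan=[1,-0.03,0,0,0,1,-0.075,0,0,0,1,-0.075,0,0.175,0,1,-0.075,0,0.175,0,1,-0.075,-0.36,0.175,0,1,-0.075,-0.36,0.175,0,1,-0.075,-0.36,0.175,0,1,-0.075,-0.36,0.175,0])

```text
time_s: 6.1
ee_pos: [0.4743, -0.1489, 0.3692]
eef_rot: [-3.141, 0.001, -3.088]
force: [-0.7, 0.3, -0.1]
grip_width: 0.0004
```

```bash
python3 - <<'E'
from h import *
for n in("top","scene"):
    cv2.imwrite(f"pics/c_{n}.png",vision.camera(n))
a=cv2.imread("pics/c_scene.png")[90:280,90:420]; cv2.imwrite("pics/cz.png",cv2.resize(a,None,fx=2.4,fy=2.4,interpolation=cv2.INTER_CUBIC))
o=sensors.get_obs();print(o["time_s"],o["ee_pos"],o["force"],o["grip_width"])
E
```

```text
6.2 [ 0.47448833 -0.14564218  0.36906373] [-0.2902684   0.06925687  0.59619965] 0.00021653966471486957
```

View pics/cz.png

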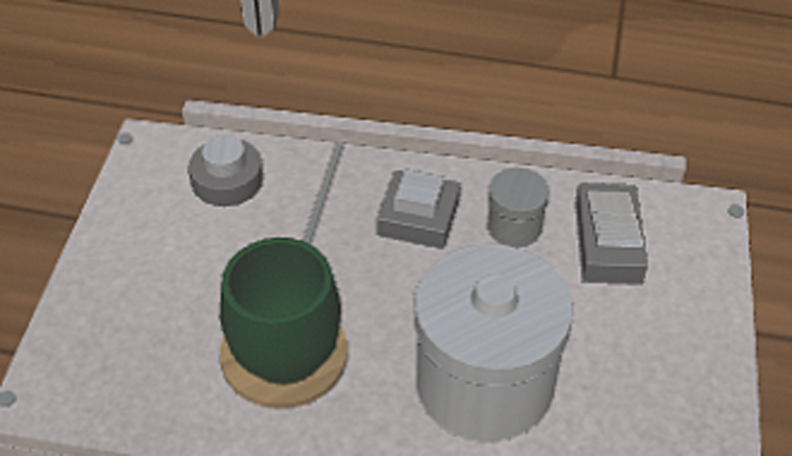

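View pics/c_top.png

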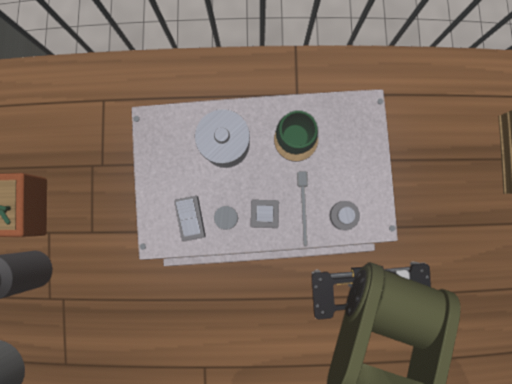

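The tray looks shut: the panel is flush along the shelf front edge, at rows 250–262 in the top view. Nothing else has moved. Next is the round lock.

Call:
arm_command(plan=[1,0.2825,0,0,0,1,0.2825,0,0,0,1,0.2825,0,0,0,1,0.2825,0,0,0,1,0.2825,0,-0.045,0,1,0.2825,0,-0.06,0,1,0.2825,0,-0.065,0,1,0.2825,0,-0.07,0,1,0.2825,0,-0.075,0,1,0.2825,0,-0.08,0,1,0.2825,0,-0.085,0])

```text
time_s: 7.3
ee_pos: [0.5875, -0.145, 0.3353]
eef_rot: [-3.142, 0.001, -3.084]
force: [-1.0, 2.0, 3.7]
grip_width: 0.0005
```

Contact at about 3.7 N. I'll carry on to the hard stop.

Call:
arm_command(plan=[1,0,0,-0.0025,0,1,0,0,-0.005,0,1,0,0,-0.0075,0,1,0,0,-0.0075,0])

```text
time_s: 7.7
ee_pos: [0.5875, -0.145, 0.3333]
eef_rot: [-3.141, 0.001, -3.084]
force: [-5.6, 2.8, 13.8]
grip_width: 0.0006
```

Call:
arm_command(plan=[1,0,0,-0.0025,0,1,0,0,-0.0025,0,1,0,0,-0.0025,0])

```text
time_s: 8.0
ee_pos: [0.5875, -0.145, 0.3333]
eef_rot: [-3.141, 0.002, -3.084]
force: [-7.8, 3.2, 22.0]
grip_width: 0.0003
```

Call:
arm_command(plan=[1,0,0,0.03,0,1,0,0,0.095,0,1,0,0,0.095,0,1,0.016,0.3725,0.095,0,1,0.016,0.3725,0.095,0,1,0.016,0.3725,0.095,0,1,0.016,0.3725,0.095,0,1,0.016,0.3725,0.095,0])

```text
time_s: 8.8
ee_pos: [0.5939, 0.0046, 0.3684]
eef_rot: [-3.141, -0.001, -3.082]
force: [0.1, 0.0, 0.4]
grip_width: 0.0005
```

```bash
python3 - <<'E'
from h import *
cv2.imwrite(f"pics/d_scene.png",vision.camera("scene"))
a=cv2.imread("pics/d_scene.png")[90:280,90:420]; cv2.imwrite("pics/dz.png",cv2.resize(a,None,fx=2.4,fy=2.4,interpolation=cv2.INTER_CUBIC))
o=sensors.get_obs();print(o["time_s"],o["ee_pos"],o["force"],o["grip_width"])
E
```

```text
8.85 [0.59390845 0.00358097 0.36854112] [-0.19002225 -0.01458475 -0.32472821] 0.00029614666580267943
```

View pics/dz.png

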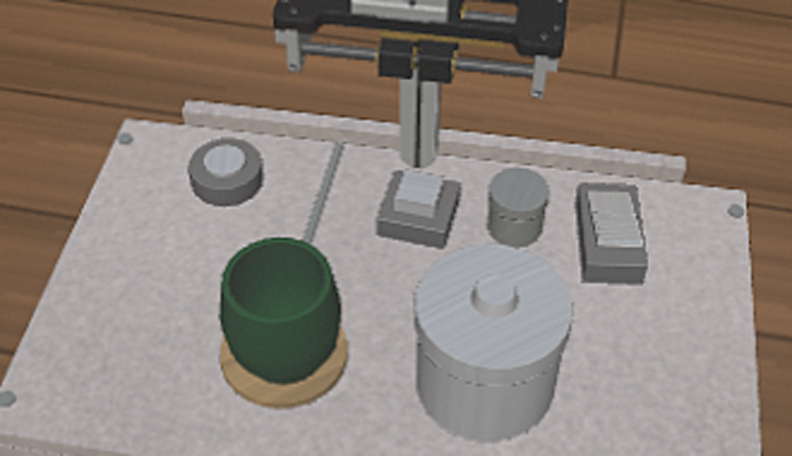

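The round button is down nearly to its collar, at zoom (225,160). The fingers hang over the square button at zoom (418,160).

Call:
arm_command(plan=[1,0,0,-0.045,0,1,0,0,-0.06,0,1,0,0,-0.065,0,1,0,0,-0.07,0,1,0,0,-0.075,0,1,0,0,-0.08,0,1,0,0,-0.085,0,1,0,0,-0.09,0,1,0,0,-0.0925,0,1,0,0,-0.0925,0])

```text
time_s: 9.85
ee_pos: [0.594, 0.0039, 0.3334]
eef_rot: [-3.141, 0.002, -3.084]
force: [-3.1, -2.1, 12.6]
grip_width: 0.0006
```

Call:
arm_command(plan=[1,0,0,-0.0025,0,1,0,0,-0.0035,0,1,0,0,-0.0035,0,1,0,0,-0.0035,0])

```text
time_s: 10.25
ee_pos: [0.5939, 0.0039, 0.3332]
eef_rot: [-3.141, 0.003, -3.084]
force: [-7.5, -2.2, 24.2]
grip_width: 0.0009
```

Call:
arm_command(plan=[1,0,0,0.03,0,1,0,0,0.11,0,1,0,0,0.11,0,1,0.041,0.364,0.11,0.056,1,0.041,0.364,0.11,0.056,1,0.041,0.364,0.11,0.056,1,0.041,0.364,0.11,0.056,1,0.041,0.364,0.11,0.056])

```text
time_s: 11.05
ee_pos: [0.6101, 0.1504, 0.3738]
eef_rot: [3.142, -0.001, -2.965]
force: [0.9, -0.9, -0.5]
grip_width: 0.0006
```

```bash
python3 - <<'E'
from h import *
cv2.imwrite(f"pics/e_scene.png",vision.camera("scene"))
a=cv2.imread("pics/e_scene.png")[90:280,90:420]; cv2.imwrite("pics/ez.png",cv2.resize(a,None,fx=2.4,fy=2.4,interpolation=cv2.INTER_CUBIC))
o=sensors.get_obs();print(o["time_s"],o["ee_pos"],o["force"],o["eef_rot"])
E
```

```text
11.1 [0.61020848 0.14933794 0.37403987] [ 0.38208656 -0.5652068  -0.38605382] [-3.14155029e+00 -9.94776027e-04 -2.96639509e+00]
```

View pics/ez.png

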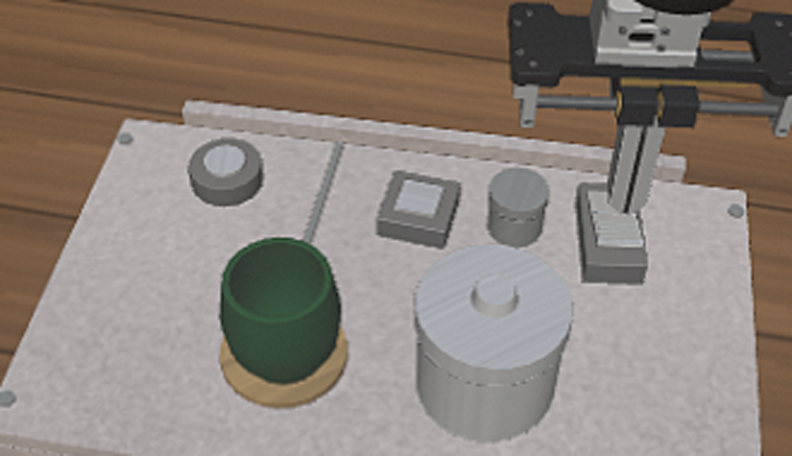

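The square button is down and the fingers are above the ribbed half of the rocker. Pressing now.

Call:
arm_command(plan=[1,0,0,-0.045,0,1,0,0,-0.055,0,1,0,0,-0.06,0,1,0,0,-0.065,0,1,0,0,-0.07,0,1,0,0,-0.075,0,1,0,0,-0.08,0,1,0,0,-0.083,0,1,0,0,-0.083,0])

```text
time_s: 12.0
ee_pos: [0.6103, 0.1496, 0.3414]
eef_rot: [3.141, 0.0, -2.967]
force: [1.1, -0.1, 1.5]
grip_width: 0.0007
```

Call:
arm_command(plan=[1,0,0,-0.003,0,1,0,0,-0.006,0,1,0,0,-0.008,0,1,0,0,-0.008,0])

```text
time_s: 12.4
ee_pos: [0.6103, 0.1496, 0.3388]
eef_rot: [3.142, 0.001, -2.967]
force: [1.3, 0.4, 5.8]
grip_width: 0.0001
```

Call:
arm_command(plan=[1,0,0,-0.003,0,1,0,0,-0.006,0,1,0,0,-0.006,0,1,0,0,-0.006,0])

```text
time_s: 12.8
ee_pos: [0.6102, 0.1496, 0.3383]
eef_rot: [3.142, 0.003, -2.967]
force: [-4.8, -1.2, 20.2]
grip_width: 0.0001
```

Call:
arm_command(plan=[1,0,0,0.03,0,1,0,0,0.12,0,1,0,0,0.2,0,1,0,0,0.2,0,1,-0.5,0.3,0.25,0,1,-0.5,0.3,0.25,0,1,-0.5,0.3,0.25,0,1,-0.5,0.3,0.25,0,1,-0.5,0.3,0.25,0,1,-0.5,0.3,0.25,0,1,-0.5,0.3,0.25,0,1,-0.5,0.3,0.25,0])

```text
time_s: 14.0
ee_pos: [0.411, 0.2692, 0.4353]
eef_rot: [-3.141, -0.001, -2.967]
force: [-0.0, -0.2, 0.0]
grip_width: 0.0006
```

```bash
python3 - <<'E'
from h import *
for n in("top","scene"):
    cv2.imwrite(f"pics/f_{n}.png",vision.camera(n))
a=cv2.imread("pics/f_scene.png")[90:280,90:420]; cv2.imwrite("pics/fz.png",cv2.resize(a,None,fx=2.4,fy=2.4,interpolation=cv2.INTER_CUBIC))
b=cv2.imread("pics/f_top.png")[85:275,120:410]; cv2.imwrite("pics/ftz.png",cv2.resize(b,None,fx=2.7,fy=2.7,interpolation=cv2.INTER_CUBIC))
for n in("top","scene"):
    A=cv2.imread(f"pics/a_{n}.png").astype(int);B=cv2.imread(f"pics/f_{n}.png").astype(int)
    d=np.abs(A-B).max(2)
    for k,(r,c,h) in {"cup":((139,298,28) if n=="top" else (222,208,36)),"can":((140,222,30) if n=="top" else (235,295,40)),"tin":((217,226,13) if n=="top" else (178,305,14)),"bomb":((205,304,8) if n=="top" else (170,224,8))}.items():
        print(n,k,(d[r-h:r+h,c-h:c+h]>25).sum())
o=sensors.get_obs();print(o["time_s"],o["ee_pos"],o["force"])
E
```

```text
top cup 0
top can 0
top tin 0
top bomb 0
scene cup 0
scene can 0
scene tin 0
scene bomb 0
14.1 [0.41109618 0.26901388 0.43528003] [0.33935326 0.43997403 0.24176054]
```

View pics/fz.png

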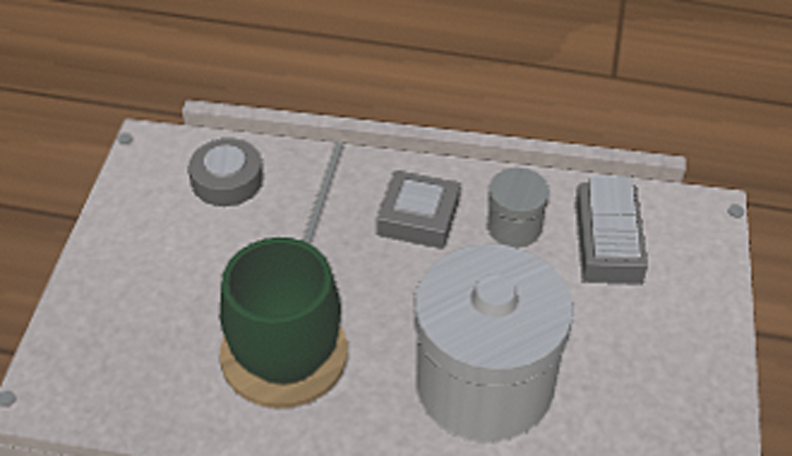

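View pics/ftz.png

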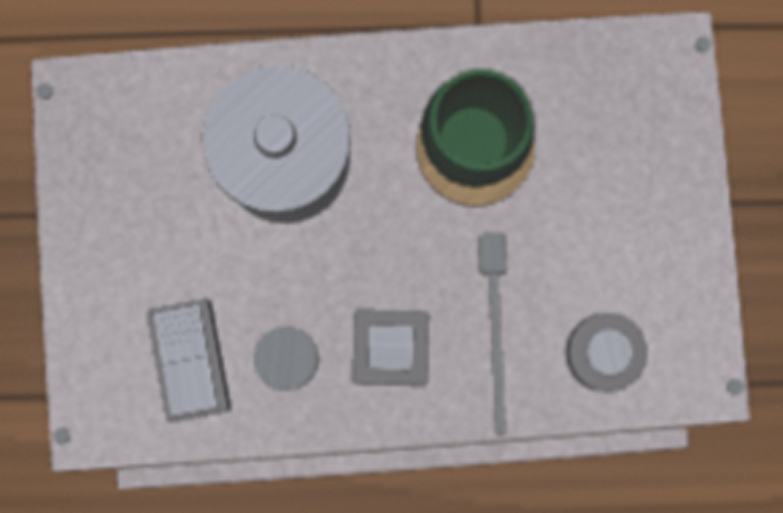

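The rocker has tipped: its plain half is raised at zoom (610,190) and the ribbed half is down. The tray is flush, both buttons are down, and the bystander pixels haven't changed.

```bash
python3 -c "
from station import job; print(job.hand_in())"
```

```text
the job is handed in; nothing more can be done
None
```

The mate tray is shut and the job is handed in. Using the closed fingers only, I did the steps in the order asked, finishing at about 14 s of the 53 s allowed. Each part was pushed until the force rose sharply against its stop:

| Step | Force at the stop | Where it stopped |
|---|---|---|
| Tray | about 40 N (wrist reading, mostly along x) | within about 1 mm of where I had worked out home to be |
| Round lock | 22 N | fingertips at 134 mm, the fully-down height |
| Square lock | 24 N | fingertips at 134 mm, the fully-down height |
| Rocker, ribbed half | 20 N | fingertips at 139 mm, the tipped height |

- **Last pictures:** the tray panel is flush with the shelf front, both buttons are low in their collars, and the rocker is tipped with its plain half raised.
- **Bystanders:** the image areas over the cup, canister, tin and bombilla showed no change from the first pictures. The coaster looks unmoved but was not checked separately.
- **Robot:** it stood clear with about zero force on the tool.
- **Disagreements:** some network readings were off. One gave the tray as the square lock, and some button positions differed by 10–15 mm between cameras. I used positions I read from both pictures instead. No check failed, and the hand-in gave no verdict.

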